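# Open the bench gas valve to its stop and back it off a quarter turn

### The job

Open the gas valve for the bead-making torch: it is the larger of the two bench valves, the one whose handwheel carries an upright crank knob. Crank its wheel anticlockwise, seen from above, round and round until you feel it come up against its stop, then back it off clockwise by a quarter turn and let go. Leave the small valve's wheel alone.

Things in the scene. Friction and masses are not known exactly. Their poses are not given: they have to be found in the camera images.
- gas_wheel (a joint): grey level handwheel of the larger bronze gate valve: 121 mm across, rim 11 mm thick, rim top 124 mm above the bench. Rad, growing anticlockwise seen from above: 0 shut, 12.57 (two turns) the hard stop, fully open. Starts between 0 and 4.7, so 1.25 to 2 turns remain. Turns with about 2 N at its knob and stays where left
- gas_hub (a point): centre of the larger handwheel, on its upright axis, 118 mm above the bench. The valve is bolted down, its low body reaches 77 mm from the axis; the hub's top is 131 mm above the bench
- gas_crank (a point): the black upright crank knob on the rim of the larger handwheel: a round grip 22 mm across and 50 mm tall that spins freely on its pin, 55 mm from the wheel's axis, its foot at 129 mm and its top at 179 mm above the bench. The point lies on its axis at the height to grip, 160 mm above the bench, and travels with the wheel
- air_wheel (a joint): the wheel of the smaller bronze valve (wheel 71 mm across, top at 97 mm above the bench, no crank knob), standing at least 240 mm away from the larger one; not to be turned. Rad, anticlockwise seen from above, 0 shut, as it starts
Mind the look-alikes: they are no part of the job. What is shaped like the part that bears gas_wheel but pink is not meant. Leave any pink look-alike of the part that bears air_wheel alone.

How it is judged:
By the outcome, as a careful person would: the job done as asked, in the order asked, and still so for the second after the job is handed in, with the robot touching nothing.
It also fails if it takes over 54 s, if anything falls off the work surface, if the arm or the gripper's body presses on something with over 40 N, if the wrist force passes 120 N, or if a joint passes its speed limit or range.

### The arm

A 6-joint arm with a two-finger parallel gripper is mounted at the origin on the work surface. World frame = base frame: x ahead of the robot, y to its left, z up, the work surface at z = 0. Lengths are in m, angles in degrees, forces in N, time in s.
With the tool pointing down it reaches from about 0.35 to 0.875 m from the base axis. Payload 4.2 kg.
Tool frame: the origin (TCP) lies at the centre of the arm's flange, where the gripper is bolted on; the fingertips stand 182 mm ahead of it and the grasp point (between the pads) lies 164 mm ahead of it (r.nose_length is the distance from the TCP to the fingertips, in m); z points along the fingers, y is the line along which they close (so a half turn about z gives the same grasp; the last joint's range is limited). The gripper opens to 87 mm and grips with 3 to 60 N. Pads are 19 mm wide; open, the fingers measure 117 mm over their backs; the gripper's body (75 mm by 190 mm) begins 51 mm behind the grasp point.
Start: joints at [-59.553, 22.042, 0.453, 0, -68.411, -14.817], TCP at [0.168, -0.602, 0.405] pointing down, gripper open.
Joint ranges: [-179.83, 179.83], [-69.29, 118.12], [-61.27, 80.66], [-181.25, 117.63], [-171.15, -9.14], [-177.46, 177.46]. Speed limits (degrees/s): [159.86, 159.86, 180, 180, 180, 180].

### API

Orientations are given as a 3x3 rotation matrix whose columns are the frame's x, y, z axes.
In Python, from station import r, vision gives the robot as it stands. The module is installed in compiled form; this text tells all that it offers.
- The arm moves only by the shell command python3 -m creep 'ROWS'. ROWS is JSON, a list of rows, each a list of 7 numbers: the opening, from -1 (shut) to 1 (fully open), then the shift along the tool's x, y, z in mm, then the turn, a rotation vector about the tool's x, y, z in degrees. A call has 1 to 8 rows; each row is the pose to reach, as a shift and turn from the pose commanded when the call began, along the tool's axes at that moment; what a row does not reach only later rows make up. A row lasts 1/12 s, in which the tool goes at most 41.7 mm and 7.16 degrees, less where a joint would pass 70% of its speed; a pose out of reach is approached as far as the arm can. A call with a gripper value outside its range is refused whole. The fingers move at their own pace and stop on an object; the grip force is fixed at half the most. Time passes only in rows, so rows that repeat a pose let the fingers close. It gives the time, the measured TCP pose, the force, the opening and the grip force at its end, in the units of the state.
- r.sense(): the state, without advancing time (a new reading comes with each control period).
- vision.capture(name): name is "side" or "top"; returns (picture, depth): 400x640x3 uint8, red, green, blue; 400x640 float32, m along the optical axis (not along the pixel's ray), 0 where there is no reading.
- vision.camera_model(name): a dict with "vertical_fov" (degrees; the focal length in pixels is half the picture's height over the tangent of half this angle, whatever the lens; pixels are square), "cx", "cy" (the principal point, pixels), "distortion" ([k1, k2, p1, p2, k3] as OpenCV has them; the pictures are not rectified), "extrinsics" (4x4, takes a point from camera to world coordinates). Camera axes: x right, y down, z forward; pixel columns grow to the right and rows downward; lengths in m; the calibration is good to about 2 mm. A picture is of the moment at which its call begins. camera_model takes no time and is no camera call.
- r.finish_job(): hands the job in; it is judged then, once.
Trained networks look in the newest picture that a camera, given by its name, has taken for a name from the list of things; names that differ only in an ending like _2 or _b are one class to them, and where a whole thing is asked for, a point or a joint stands for the part that bears it (a point fixed in the world has none). Each returns a list of dicts, best first, with "conf" (0 to 1); they miss things now and then, are a little off and sometimes report something else, mostly with a low value. They report only what shows in the picture. A call takes as long as a camera call. They do not tell look-alikes from the thing itself.
- vision.find_in(camera, thing): "uv" ([column, row] in pixels, amid what is visible of it).
- vision.cut_out(camera, thing): "region" (400x640 bool, what is visible of it) and "uv" ([column, row] in pixels, amid what is visible of it).
The state is a dict: "time_s": time; "joints": joint angles; "joint_velocities": joint speeds; "effort": joint torques, N m; "tcp_pos": TCP position; "ee_rot": TCP orientation; "wrist_force": force on the tool from outside, world axes, zero at the start; "moment": the same for the moment, N m; "gripper_width": opening from 0.0 (shut) to 1.0 (fully open); "gripper_force": force on a finger pad.
Only numpy, scipy, OpenCV 4.12 (cv2) and the standard library are available. Lean on these libraries where they do the work, as an engineer would, in place of code of your own. Each camera call takes 0.05 s, during which the arm holds its last target. There are 200 camera calls.

## Working session

There is one attempt and no reset: what is moved stays moved. The work goes in short steps, Python scripts to look and compute and a shell command to move; the robot and the scene stay as the last step left them, time stands still between calls to the robot, and variables do not carry over. Pictures are saved under pics/ and viewed, at most 10 in all, crops included, and the job is handed in when it is done.

```bash
mkdir -p pics
cat > h.py <<'E'
import numpy as np, cv2
from station import r, vision
def world(cam,uv,depth=None,z=None):
    m=vision.camera_model(cam); f=200/np.tan(np.radians(m["vertical_fov"]/2))
    K=np.array([[f,0,m["cx"]],[0,f,m["cy"]],[0,0,1]]); D=np.array(m["distortion"],float)
    n=cv2.undistortPoints(np.array(uv,float).reshape(-1,1,2),K,D).reshape(-1,2)
    d=np.c_[n,np.ones(len(n))]; E=np.array(m["extrinsics"])
    if depth is not None: p=d*np.asarray(depth).reshape(-1,1); return p@E[:3,:3].T+E[:3,3]
    w=d@E[:3,:3].T; return E[:3,3]+w*((z-E[2,3])/w[:,2])[:,None]
def cloud(cam,dep,mask):
    v,u=np.nonzero(mask&(dep>0)); return world(cam,np.c_[u,v],dep[v,u]),np.c_[u,v]
E
python3 - <<'E'
from h import *
for c in("side","top"):
    im,d=vision.capture(c); cv2.imwrite(f"pics/{c}0.png",im[:,:,::-1])
    for t in("gas_wheel","gas_crank","gas_hub","air_wheel"):
        for o in vision.find_in(c,t):
            u,v=map(int,np.round(o["uv"])); print(c,t,o["conf"],u,v,world(c,[[u,v]],d[v,u]).round(3))
s=r.sense();print(s)
E
```

```text
side gas_wheel 0.83 328 198 [[ 0.396 -0.021  0.123]]
side gas_wheel 0.66 302 302 [[0.217 0.329 0.127]]
side gas_wheel 0.6 229 202 [[0.591 0.163 0.126]]
side gas_crank 0.8 287 283 [[0.26  0.325 0.152]]
side gas_crank 0.49 246 196 [[0.543 0.145 0.156]]
side gas_crank 0.43 315 188 [[0.425 0.001 0.155]]
side gas_hub 0.77 226 223 [[0.582 0.189 0.075]]
side gas_hub 0.77 299 323 [[0.192 0.372 0.121]]
side gas_hub 0.59 332 218 [[ 0.37  -0.007  0.075]]
side air_wheel 0.71 294 177 [[ 0.574 -0.097  0.085]]
side air_wheel 0.6 321 159 [[ 0.574 -0.241  0.085]]
top gas_wheel 0.98 340 220 [[ 0.388 -0.011  0.127]]
top gas_wheel 0.94 205 291 [[0.218 0.321 0.131]]
top gas_wheel 0.6 272 140 [[0.599 0.16  0.086]]
top gas_crank 0.67 197 270 [[0.274 0.326 0.177]]
top gas_crank 0.6 276 149 [[0.556 0.14  0.181]]
top gas_hub 0.97 272 143 [[0.589 0.159 0.094]]
top gas_hub 0.57 211 289 [[0.222 0.308 0.124]]
top gas_hub 0.55 338 221 [[ 0.385 -0.006  0.125]]
top air_wheel 0.67 375 139 [[ 0.596 -0.107  0.096]]
{'time_s': 0.5, 'joints': array([-5.95545476e+01,  2.20443782e+01,  4.50942498e-01, -1.59335177e-03,
       -6.84106783e+01, -1.48165052e+01]), 'joint_velocities': array([-0.06727975, -0.04844951,  0.02018416,  0.0092719 ,  0.02340698,
       -0.04953376]), 'effort': array([ 3.97220049e-05, -3.90070474e+01,  1.87447983e+01,  4.22079206e+00,
        1.49917341e-02, -3.87935972e-05]), 'tcp_pos': array([ 0.16840016, -0.60186668,  0.40470596]), 'ee_rot': array([[-9.63029336e-01, -2.69396543e-01, -1.40907967e-05],
       [-2.69396543e-01,  9.63029333e-01,  7.50045133e-05],
       [-6.63610598e-06,  7.60275586e-05, -9.99999997e-01]]), 'wrist_force': array([-0.12500292, -1.18408423, -0.03268673]), 'moment': array([-0.00066428, -0.00735955,  0.02229648]), 'gripper_force': 0.0, 'gripper_width': 1.000729794844922}
```

View pics/top0.png

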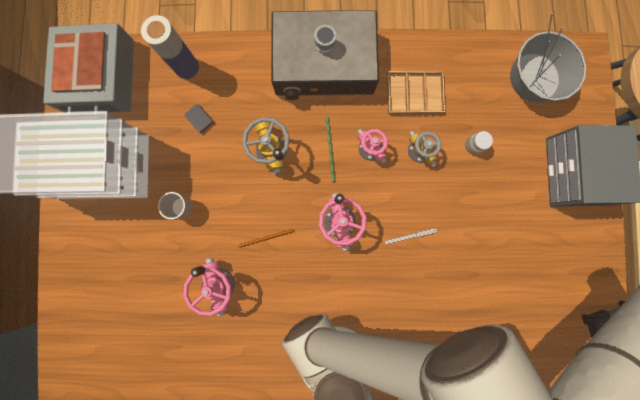

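View pics/side0.png

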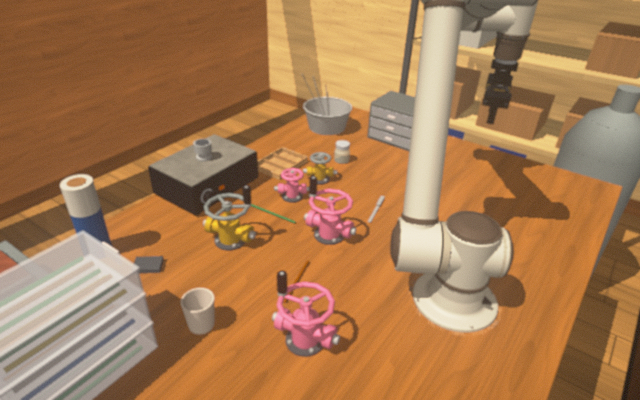

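The top picture shows the real gas valve, with a grey wheel at (266,141) and a black knob at (277,152). The pink look-alikes are at (343,221) and (207,291), and the small grey air wheel is at (425,147). A kiln box sits behind the gas valve, at rows 12-95.

```bash
cat > loc.py <<'E'
from h import *
from scipy.optimize import least_squares
def locate(show=True):
    res={}
    for c in("top","side"):
        im,d=vision.capture(c); P,uv=cloud(c,d,np.ones(d.shape,bool))
        near=np.hypot(P[:,0]-.597,P[:,1]-.165)<.09
        rim=near&(P[:,2]>.112)&(P[:,2]<.130)
        q=P[rim][:,:2]
        f=least_squares(lambda a:np.maximum(np.abs(np.hypot(*(q-a).T)-.055)-.0055,0),[.597,.165],loss="soft_l1",f_scale=.003)
        kn=near&(P[:,2]>.140)&(P[:,2]<.19); k=P[kn]; 
        top=k[k[:,2]>k[:,2].max()-.006] if len(k) else k
        res[c]=(f.x,np.median(top,0) if len(k) else None)
        if show: print(c,"hub",f.x.round(4),len(q),"knob n",len(k),k.mean(0).round(4),"top",np.median(top,0).round(4),len(top))
    return res
if __name__=="__main__":
    locate()
    im,d=vision.capture("top");P,uv=cloud("top",d,np.ones(d.shape,bool))
    m=(P[:,0]>.45)&(P[:,0]<.85)&(P[:,1]>-.1)&(P[:,1]<.45)&(P[:,2]>.03)
    for x in np.arange(.45,.85,.03):
        print(round(x,2),[int(1000*max(P[m&(abs(P[:,0]-x)<.015)&(abs(P[:,1]-y)<.015)][:,2],default=0)) for y in np.arange(.42,-.09,-.03)])
    s=r.sense();print(s["time_s"])
E
python3 loc.py
```

```text
top hub [0.589  0.1689] 760 knob n 91 [0.5467 0.1366 0.173 ] top [0.5486 0.1378 0.1797] 41
side hub [0.5934 0.1713] 573 knob n 125 [0.5423 0.1424 0.1632] top [0.5454 0.1391 0.1792] 23
0.45 [83, 81, 0, 0, 0, 0, 0, 0, 0, 0, 0, 0, 0, 0, 53, 50, 0]
0.48 [83, 0, 0, 0, 0, 0, 0, 0, 0, 0, 0, 0, 0, 0, 0, 0, 0]
0.51 [0, 0, 0, 0, 0, 0, 0, 0, 56, 55, 0, 0, 0, 0, 0, 0, 0]
0.54 [0, 0, 0, 0, 0, 0, 0, 125, 128, 182, 182, 0, 0, 0, 0, 0, 0]
0.57 [0, 0, 0, 0, 0, 0, 127, 125, 128, 180, 179, 0, 0, 0, 0, 0, 89]
0.6 [0, 0, 0, 0, 0, 0, 127, 126, 134, 127, 125, 0, 0, 0, 0, 0, 91]
0.63 [0, 0, 0, 0, 0, 0, 120, 127, 126, 126, 126, 0, 0, 0, 0, 0, 45]
0.66 [0, 0, 0, 0, 0, 0, 0, 64, 124, 125, 0, 0, 0, 0, 0, 0, 0]
0.69 [0, 0, 0, 0, 0, 0, 0, 0, 0, 0, 0, 0, 0, 0, 0, 0, 0]
0.72 [0, 0, 0, 0, 0, 0, 0, 0, 0, 0, 76, 74, 0, 0, 0, 0, 0]
0.75 [0, 0, 0, 0, 0, 0, 0, 0, 0, 115, 115, 116, 114, 115, 114, 115, 115]
0.78 [0, 0, 0, 0, 0, 0, 0, 0, 0, 116, 118, 115, 115, 115, 115, 116, 115]
0.81 [224, 226, 0, 0, 0, 0, 0, 0, 0, 115, 116, 114, 115, 169, 167, 114, 115]
0.84 [225, 223, 0, 0, 0, 0, 0, 0, 0, 114, 114, 114, 155, 170, 170, 115, 114]
0.65
```

```bash
python3 -m creep '[[1,-14,15,0,0,0,5],[1,-40,43,0,0,0,10],[1,-68,73,0,0,0,15.6],[1,-96,103,0,0,0,15.6],[1,-124,134,0,0,0,15.6],[1,-152,165,0,0,0,15.6],[1,-180,195,0,0,0,15.6],[1,-208,225,0,0,0,15.6]]'
```

```text
time_s: 1.32
tcp_pos: [0.3084, -0.3273, 0.4051]
ee_rot: [[-1.0, -0.0, 0.001], [-0.0, 1.0, -0.0], [-0.001, -0.0, -1.0]]
wrist_force: [1.1, 0.5, 0.5]
gripper_width: 1.001
gripper_force: 0.0
```

```bash
python3 -m creep '[[1,-15,30,0,0,0,0],[1,-30,60,0,0,0,0],[1,-45,90,0,0,0,0],[1,-60,120,0,0,0,0],[1,-75,150,0,0,0,0],[1,-90,180,0,0,0,0],[1,-105,210,0,0,0,0],[1,-120,236,0,0,0,0]]' && python3 -m creep '[[1,-15,30,0,0,0,0],[1,-30,60,0,0,0,0],[1,-45,90,0,0,0,0],[1,-60,120,0,0,0,0],[1,-75,150,0,0,0,0],[1,-90,180,0,0,0,0],[1,-105,210,0,0,0,0],[1,-118,231,0,0,0,0]]' && python3 -m creep '[[1,0,0,0,0,0,0],[1,0,0,0,0,0,0],[1,0,0,0,0,0,0]]'
python3 - <<'E'
from h import *
for c in("side","top"):
    im,d=vision.capture(c);cv2.imwrite(f"pics/{c}1.png",im[:,:,::-1])
cv2.imwrite("pics/side1c.png",cv2.resize(cv2.imread("pics/side1.png")[60:300,120:440],None,fx=2,fy=2))
E
```

```text
time_s: 1.98
tcp_pos: [0.4282, -0.0912, 0.4052]
ee_rot: [[-1.0, -0.001, 0.001], [-0.001, 1.0, 0.0], [-0.001, 0.0, -1.0]]
wrist_force: [0.1, -0.4, 0.1]
gripper_width: 1.0
gripper_force: 0.0
time_s: 2.65
tcp_pos: [0.5466, 0.1404, 0.4048]
ee_rot: [[-1.0, -0.002, 0.001], [-0.002, 1.0, 0.0], [-0.001, 0.0, -1.0]]
wrist_force: [0.7, -0.5, 0.4]
gripper_width: 1.004
gripper_force: 0.0
time_s: 2.9
tcp_pos: [0.5456, 0.1377, 0.4045]
ee_rot: [[-1.0, -0.001, -0.001], [-0.001, 1.0, -0.0], [0.001, -0.0, -1.0]]
wrist_force: [-0.1, 0.7, 0.2]
gripper_width: 1.0
gripper_force: 0.0
```

View pics/side1c.png

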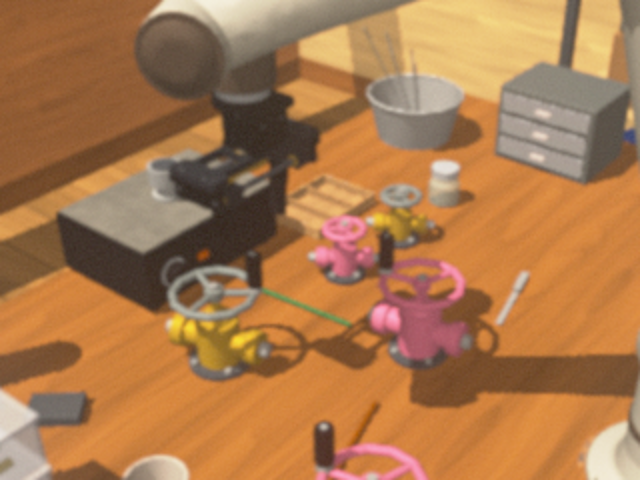

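The crop shows the gripper hovering above the real valve's knob (knob at crop (254,268)). The path down is clear.

```bash
python3 -m creep '[[1,0,0,10,0,0,0],[1,0,0,22,0,0,0],[1,0,0,34,0,0,0],[1,0,0,46,0,0,0],[1,0,0,58,0,0,0],[1,0,0,70,0,0,0],[1,0,0,77,0,0,0],[1,0,0,81,0,0,0]]'
python3 - <<'E'
from h import *
im,d=vision.capture("side");cv2.imwrite("pics/side2c.png",cv2.resize(np.ascontiguousarray(im[120:270,150:350,::-1]),None,fx=3,fy=3))
E
```

```text
time_s: 3.67
tcp_pos: [0.5453, 0.1372, 0.3224]
ee_rot: [[-1.0, 0.0, -0.002], [0.0, 1.0, -0.001], [0.002, -0.001, -1.0]]
wrist_force: [-0.0, -0.7, 0.2]
gripper_width: 0.997
gripper_force: 0.0
```

View pics/side2c.png

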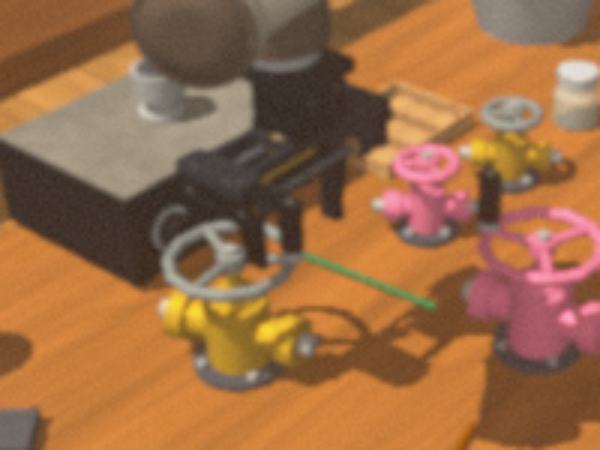

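The knob at crop (290,225) stands between the two fingers, at crop (253,225) and (332,190). I'll close on it.

```bash
python3 -m creep '[[-1,0,0,0,0,0,0],[-1,0,0,0,0,0,0],[-1,0,0,0,0,0,0],[-1,0,0,0,0,0,0],[-1,0,0,0,0,0,0],[-1,0,0,0,0,0,0],[-1,0,0,0,0,0,0],[-1,0,0,0,0,0,0]]'
python3 - <<'E'
from h import *
s=r.sense();print(s["tcp_pos"],s["wrist_force"],s["gripper_width"]*87)
# offsets in tool axes (x=-X, y=Y) for wheel turn from current knob angle
a0=np.arctan2(.1385-.170,.546-.592);R=.055
for step in(15,):
  for k in range(0,25):
    a=a0+np.radians(step*k);print(k*step,(-R*1000*(np.cos(a)-np.cos(a0))).round(1),(R*1000*(np.sin(a)-np.sin(a0))).round(1))
E
```

```text
time_s: 4.38
tcp_pos: [0.5458, 0.138, 0.3238]
ee_rot: [[-1.0, -0.001, 0.0], [-0.001, 1.0, 0.0], [-0.0, 0.0, -1.0]]
wrist_force: [0.6, -0.4, -0.1]
gripper_width: 0.482
gripper_force: 0.0
[0.54583892 0.13800328 0.32383618] [ 0.57806858 -0.44156335 -0.14980402] 41.9266641311529
0 -0.0 0.0
15 -9.6 -10.7
30 -21.6 -18.5
45 -35.3 -23.0
60 -49.6 -23.8
75 -63.7 -20.8
90 -76.5 -14.3
105 -87.1 -4.7
120 -95.0 7.3
135 -99.4 21.0
150 -100.2 35.3
165 -97.3 49.3
180 -90.8 62.2
195 -81.2 72.8
210 -69.1 80.7
225 -55.5 85.1
240 -41.2 85.9
255 -27.1 83.0
270 -14.3 76.5
285 -3.6 66.9
300 4.2 54.8
315 8.7 41.2
330 9.5 26.9
345 6.5 12.8
360 0.0 0.0
```

```bash
python3 -m creep '[[-1,0,0,0,0,0,0],[-1,0,0,0,0,0,0],[-1,0,0,0,0,0,0],[-1,0,0,0,0,0,0],[-1,0,0,0,0,0,0],[-1,0,0,0,0,0,0],[-1,0,0,0,0,0,0],[-1,0,0,0,0,0,0]]'
```

```text
time_s: 5.05
tcp_pos: [0.5459, 0.138, 0.3237]
ee_rot: [[-1.0, -0.0, 0.0], [-0.0, 1.0, 0.0], [-0.0, 0.0, -1.0]]
wrist_force: [0.0, 0.9, 0.2]
gripper_width: 0.246
gripper_force: 30.0
```

```bash
python3 -m creep '[[-1,-4.6,-5.6,0,0,0,0],[-1,-9.6,-10.7,0,0,0,0],[-1,-15.4,-15,0,0,0,0],[-1,-21.6,-18.5,0,0,0,0],[-1,-28.3,-21.2,0,0,0,0],[-1,-35.3,-23,0,0,0,0]]'
python3 -m creep '[[-1,0,0,0,0,0,0],[-1,0,0,0,0,0,0]]'
```

```text
time_s: 5.55
tcp_pos: [0.5823, 0.1164, 0.3237]
ee_rot: [[-1.0, -0.0, 0.003], [-0.0, 1.0, 0.005], [-0.003, 0.005, -1.0]]
wrist_force: [-0.6, 13.0, -0.7]
gripper_width: 0.242
gripper_force: 30.0
time_s: 5.72
tcp_pos: [0.583, 0.1165, 0.3238]
ee_rot: [[-1.0, -0.001, 0.005], [-0.0, 1.0, 0.005], [-0.005, 0.005, -1.0]]
wrist_force: [2.2, 9.7, -2.5]
gripper_width: 0.246
gripper_force: 29.9
```

```bash
python3 -m creep '[[-1,-14.3,0.4,0,0,0,0],[-1,-28.4,3.4,0,0,0,0],[-1,-41.2,9.9,0,0,0,0],[-1,-51.8,19.5,0,0,0,0],[-1,-59.7,31.5,0,0,0,0],[-1,-64.1,45.2,0,0,0,0],[-1,-64.9,59.5,0,0,0,0],[-1,-62,73.5,0,0,0,0]]'
python3 -m creep '[[-1,0,0,0,0,0,0],[-1,0,0,0,0,0,0]]'
```

```text
time_s: 6.38
tcp_pos: [0.643, 0.1872, 0.3237]
ee_rot: [[-1.0, 0.0, -0.005], [0.0, 1.0, -0.005], [0.005, -0.005, -1.0]]
wrist_force: [-4.5, -4.2, 2.9]
gripper_width: 0.246
gripper_force: 30.0
time_s: 6.55
tcp_pos: [0.6425, 0.1882, 0.3237]
ee_rot: [[-1.0, -0.001, -0.004], [-0.001, 1.0, -0.002], [0.004, -0.002, -1.0]]
wrist_force: [-5.5, 1.0, 3.3]
gripper_width: 0.247
gripper_force: 30.0
```

```bash
cat > tab.py <<'E'
import numpy as np,sys
hx,hy,cx,cy,a0,step,n=map(float,sys.argv[1:]) # mm, commanded point, knob angle now, step
for k in range(1,int(n)+1):
    a=np.radians(a0+step*k);x=hx+55*np.cos(a);y=hy+55*np.sin(a);print([round(cx-x,1),round(y-cy,1)],end=",")
print([round(x,1),round(y,1)],a0+step*n)
E
python3 tab.py 590.5 170.8 643 188.7 20 15 8; python3 tab.py 590.5 170.8 548.4 206.2 140 15 8
```

```text
[np.float64(7.4), np.float64(13.6)],[np.float64(17.1), np.float64(24.2)],[np.float64(29.3), np.float64(31.9)],[np.float64(42.9), np.float64(36.3)],[np.float64(57.3), np.float64(36.9)],[np.float64(71.3), np.float64(33.8)],[np.float64(84.0), np.float64(27.2)],[np.float64(94.6), np.float64(17.5)],[np.float64(548.4), np.float64(206.2)] 140.0
[np.float64(7.7), np.float64(-12.2)],[np.float64(12.1), np.float64(-25.8)],[np.float64(12.7), np.float64(-40.2)],[np.float64(9.6), np.float64(-54.2)],[np.float64(3.0), np.float64(-66.9)],[np.float64(-6.7), np.float64(-77.5)],[np.float64(-18.9), np.float64(-85.2)],[np.float64(-32.5), np.float64(-89.6)],[np.float64(580.9), np.float64(116.6)] 260.0
```

```bash
python3 -m creep '[[-1,7.4,13.6,0,0,0,0],[-1,17.1,24.2,0,0,0,0],[-1,29.3,31.9,0,0,0,0],[-1,42.9,36.3,0,0,0,0],[-1,57.3,36.9,0,0,0,0],[-1,71.3,33.8,0,0,0,0],[-1,84,27.2,0,0,0,0],[-1,94.6,17.5,0,0,0,0]]'
python3 -m creep '[[-1,0,0,0,0,0,0],[-1,0,0,0,0,0,0]]'
```

```text
time_s: 7.22
tcp_pos: [0.547, 0.2077, 0.3238]
ee_rot: [[-1.0, -0.002, 0.001], [-0.002, 1.0, 0.003], [-0.001, 0.003, -1.0]]
wrist_force: [1.0, 2.6, -2.2]
gripper_width: 0.245
gripper_force: 30.0
time_s: 7.38
tcp_pos: [0.5465, 0.2061, 0.3237]
ee_rot: [[-1.0, -0.0, -0.005], [-0.0, 1.0, -0.001], [0.005, -0.001, -1.0]]
wrist_force: [-8.0, 4.3, 4.8]
gripper_width: 0.244
gripper_force: 30.0
```

```bash
python3 -m creep '[[-1,7.7,-12.2,0,0,0,0],[-1,12.1,-25.8,0,0,0,0],[-1,12.7,-40.2,0,0,0,0],[-1,9.6,-54.2,0,0,0,0],[-1,3,-66.9,0,0,0,0],[-1,-6.7,-77.5,0,0,0,0],[-1,-18.9,-85.2,0,0,0,0],[-1,-32.5,-89.6,0,0,0,0]]'
python3 -m creep '[[-1,0,0,0,0,0,0],[-1,0,0,0,0,0,0]]'; python3 tab.py 590.5 170.8 580.9 116.6 260 15 4;python3 tab.py 590.5 170.8 633 135.4 320 5 3;python3 tab.py 590.5 170.8 640.3 147.6 335 5 3
```

```text
time_s: 8.05
tcp_pos: [0.5814, 0.1171, 0.3238]
ee_rot: [[-1.0, -0.0, 0.001], [-0.0, 1.0, 0.003], [-0.001, 0.003, -1.0]]
wrist_force: [-2.8, 10.5, -0.4]
gripper_width: 0.241
gripper_force: 30.0
time_s: 8.22
tcp_pos: [0.5824, 0.1173, 0.3237]
ee_rot: [[-1.0, -0.0, 0.003], [-0.0, 1.0, 0.002], [-0.003, 0.002, -1.0]]
wrist_force: [1.9, 3.9, -1.0]
gripper_width: 0.242
gripper_force: 30.0
[np.float64(-14.4), np.float64(-0.6)],[np.float64(-28.4), np.float64(2.5)],[np.float64(-41.1), np.float64(9.1)],[np.float64(-51.7), np.float64(18.8)],[np.float64(632.6), np.float64(135.4)] 320.0
[np.float64(-2.6), np.float64(3.9)],[np.float64(-5.1), np.float64(7.9)],[np.float64(-7.3), np.float64(12.2)],[np.float64(640.3), np.float64(147.6)] 335.0
[np.float64(-1.9), np.float64(4.4)],[np.float64(-3.3), np.float64(9.0)],[np.float64(-4.4), np.float64(13.6)],[np.float64(644.7), np.float64(161.2)] 350.0
```

```bash
python3 -m creep '[[-1,-14.4,-0.6,0,0,0,0],[-1,-28.4,2.5,0,0,0,0],[-1,-41.1,9.1,0,0,0,0]]'
python3 -m creep '[[-1,0,0,0,0,0,0],[-1,0,0,0,0,0,0]]'; for a in 305 317 329 341 353 365 377 389 401 413;do python3 - $a <<'E'
import sys,numpy as np
a=float(sys.argv[1]);p=lambda t:55*np.array([-np.cos(np.radians(t)),np.sin(np.radians(t))])
print(a,[(p(a+d)-p(a)).round(1).tolist() for d in(6,12)])
E
done
```

```text
time_s: 8.47
tcp_pos: [0.621, 0.1266, 0.3237]
ee_rot: [[-1.0, -0.0, -0.005], [-0.0, 1.0, 0.001], [0.005, 0.001, -1.0]]
wrist_force: [-10.0, 9.0, 6.5]
gripper_width: 0.244
gripper_force: 30.1
time_s: 8.63
tcp_pos: [0.6218, 0.1276, 0.3237]
ee_rot: [[-1.0, -0.002, -0.001], [-0.002, 1.0, 0.002], [0.001, 0.002, -1.0]]
wrist_force: [-2.6, 6.3, 1.9]
gripper_width: 0.243
gripper_force: 30.0
305.0 [[-4.5, 3.5], [-8.7, 7.5]]
317.0 [[-3.7, 4.4], [-6.9, 9.2]]
329.0 [[-2.7, 5.1], [-4.9, 10.4]]
341.0 [[-1.6, 5.5], [-2.6, 11.2]]
353.0 [[-0.4, 5.7], [-0.2, 11.5]]
365.0 [[0.8, 5.7], [2.2, 11.3]]
377.0 [[2.0, 5.4], [4.5, 10.6]]
389.0 [[3.1, 4.9], [6.6, 9.4]]
401.0 [[4.0, 4.1], [8.4, 7.8]]
413.0 [[4.8, 3.2], [9.9, 5.9]]
```

```bash
cat > ok.py <<'E'
from h import *
s=r.sense();f=np.linalg.norm(s["wrist_force"]);p=s["tcp_pos"]
print("F",s["wrist_force"].round(1),"knob angle",np.degrees(np.arctan2(p[1]-.1708,p[0]-.5905)).round(1),flush=True)
raise SystemExit(int(f>22))
E
python3 -m creep '[[-1,-4.5,3.5,0,0,0,0],[-1,-8.7,7.5,0,0,0,0],[-1,-8.7,7.5,0,0,0,0],[-1,-8.7,7.5,0,0,0,0]]' >/dev/null && python3 ok.py &&
python3 -m creep '[[-1,-3.7,4.4,0,0,0,0],[-1,-6.9,9.2,0,0,0,0],[-1,-6.9,9.2,0,0,0,0],[-1,-6.9,9.2,0,0,0,0]]' >/dev/null && python3 ok.py &&
python3 -m creep '[[-1,-2.7,5.1,0,0,0,0],[-1,-4.9,10.4,0,0,0,0],[-1,-4.9,10.4,0,0,0,0],[-1,-4.9,10.4,0,0,0,0]]' >/dev/null && python3 ok.py &&
python3 -m creep '[[-1,-1.6,5.5,0,0,0,0],[-1,-2.6,11.2,0,0,0,0],[-1,-2.6,11.2,0,0,0,0],[-1,-2.6,11.2,0,0,0,0]]' >/dev/null && python3 ok.py
```

```text
F [-3.8  4.8  2.5] knob angle -43.0
F [-4.4  3.5  3.1] knob angle -31.1
F [-5.2  3.   3. ] knob angle -18.9
F [-5.7  1.7  4.2] knob angle -6.7
```

```bash
python3 -m creep '[[-1,-0.4,5.7,0,0,0,0],[-1,-0.2,11.5,0,0,0,0],[-1,-0.2,11.5,0,0,0,0],[-1,-0.2,11.5,0,0,0,0]]' >/dev/null && python3 ok.py &&
python3 -m creep '[[-1,0.8,5.7,0,0,0,0],[-1,2.2,11.3,0,0,0,0],[-1,2.2,11.3,0,0,0,0],[-1,2.2,11.3,0,0,0,0]]' >/dev/null && python3 ok.py &&
python3 -m creep '[[-1,2,5.4,0,0,0,0],[-1,4.5,10.6,0,0,0,0],[-1,4.5,10.6,0,0,0,0],[-1,4.5,10.6,0,0,0,0]]' >/dev/null && python3 ok.py &&
python3 -m creep '[[-1,3.1,4.9,0,0,0,0],[-1,6.6,9.4,0,0,0,0],[-1,6.6,9.4,0,0,0,0],[-1,6.6,9.4,0,0,0,0]]' >/dev/null && python3 ok.py &&
python3 -m creep '[[-1,4,4.1,0,0,0,0],[-1,8.4,7.8,0,0,0,0],[-1,8.4,7.8,0,0,0,0],[-1,8.4,7.8,0,0,0,0]]' >/dev/null && python3 ok.py &&
python3 -m creep '[[-1,4.8,3.2,0,0,0,0],[-1,9.9,5.9,0,0,0,0],[-1,9.9,5.9,0,0,0,0],[-1,9.9,5.9,0,0,0,0]]' >/dev/null && python3 ok.py
for a in 65 77 89 101 113 125 137 149 161 173 185 197 209;do python3 - $a <<'E'
import sys,numpy as np
a=float(sys.argv[1]);p=lambda t:55*np.array([-np.cos(np.radians(t)),np.sin(np.radians(t))])
print(a,[(p(a+d)-p(a)).round(1).tolist() for d in(6,12)])
E
done
```

```text
F [-6.2  0.7  5.2] knob angle 5.4
F [-5.4 -1.6  3.5] knob angle 17.5
F [  9.  -25.7  -1. ] knob angle 21.5
65.0 [[5.3, 2.2], [10.9, 3.7]]
77.0 [[5.7, 1.0], [11.4, 1.4]]
89.0 [[5.8, -0.2], [11.5, -1.0]]
101.0 [[5.6, -1.4], [11.0, -3.4]]
113.0 [[5.2, -2.5], [10.1, -5.6]]
125.0 [[4.5, -3.5], [8.7, -7.5]]
137.0 [[3.7, -4.4], [6.9, -9.2]]
149.0 [[2.7, -5.1], [4.9, -10.4]]
161.0 [[1.6, -5.5], [2.6, -11.2]]
173.0 [[0.4, -5.7], [0.2, -11.5]]
185.0 [[-0.8, -5.7], [-2.2, -11.3]]
197.0 [[-2.0, -5.4], [-4.5, -10.6]]
209.0 [[-3.1, -4.9], [-6.6, -9.4]]
```

```bash
python3 -m creep '[[-1,0,0,0,0,0,0],[-1,0,0,0,0,0,0],[-1,0,0,0,0,0,0]]'; python3 ok.py; python3 -m creep '[[-1,0.8,1.6,0,0,0,0],[-1,0.8,1.6,0,0,0,0],[-1,0.8,1.6,0,0,0,0],[-1,0.8,1.6,0,0,0,0]]'; python3 ok.py
```

```text
time_s: 11.22
tcp_pos: [0.6411, 0.1906, 0.3238]
ee_rot: [[-1.0, 0.002, 0.001], [0.002, 1.0, -0.013], [-0.001, -0.013, -1.0]]
wrist_force: [8.4, -25.1, -1.1]
gripper_width: 0.245
gripper_force: 30.0
F [  8.4 -25.1  -1.1] knob angle 21.4
time_s: 11.55
tcp_pos: [0.6409, 0.1911, 0.3238]
ee_rot: [[-1.0, 0.003, 0.001], [0.003, 1.0, -0.015], [-0.001, -0.015, -1.0]]
wrist_force: [11.0, -28.8, -2.1]
gripper_width: 0.245
gripper_force: 30.0
F [ 11.  -28.8  -2.1] knob angle 21.9
```

Both signs of the stop are there: the force rises and the knob doesn't move (tilt-corrected angle about 18.5°). Next I'll back off 90° clockwise.

```bash
python3 tab.py 589.3 171.3 637.8 199.1 20 -10 8
cat > ang.py <<'E'
from h import *
s=r.sense();p=s["tcp_pos"]+.164*s["ee_rot"][:,2]
print("t",s["time_s"],"F",s["wrist_force"].round(1),"grasp",p.round(4),"angle",np.degrees(np.arctan2(p[1]-.1713,p[0]-.5893)).round(1))
E
python3 ang.py
```

```text
[np.float64(-5.7), np.float64(-18.2)],[np.float64(-6.5), np.float64(-27.8)],[np.float64(-5.7), np.float64(-37.4)],[np.float64(-3.2), np.float64(-46.6)],[np.float64(0.9), np.float64(-55.3)],[np.float64(6.4), np.float64(-63.2)],[np.float64(13.1), np.float64(-69.9)],[np.float64(21.0), np.float64(-75.4)],[np.float64(616.8), np.float64(123.7)] -60.0
t 11.55 F [ 11.  -28.8  -2.1] grasp [0.6411 0.1887 0.1598] angle 18.5
```

```bash
python3 -m creep '[[-1,-5.7,-18.2,0,0,0,0],[-1,-6.5,-27.8,0,0,0,0],[-1,-5.7,-37.4,0,0,0,0],[-1,-3.2,-46.6,0,0,0,0],[-1,0.9,-55.3,0,0,0,0],[-1,6.4,-63.2,0,0,0,0],[-1,13.1,-69.9,0,0,0,0],[-1,21,-75.4,0,0,0,0]]' >/dev/null; python3 -m creep '[[-1,0,0,0,0,0,0],[-1,0,0,0,0,0,0],[-1,0,0,0,0,0,0]]' >/dev/null; python3 ang.py; python3 tab.py 589.3 171.3 616.8 123.7 -60 -5.8 2
```

```text
t 12.4667 F [-4.6  4.   3.4] grasp [0.6164 0.1247 0.1597] angle -59.9
[np.float64(5.0), np.float64(-2.6)],[np.float64(10.1), np.float64(-4.6)],[np.float64(606.7), np.float64(119.1)] -71.6
```

```bash
python3 -m creep '[[-1,5,-2.6,0,0,0,0],[-1,10.1,-4.6,0,0,0,0],[-1,10.1,-4.6,0,0,0,0],[-1,10.1,-4.6,0,0,0,0],[-1,10.1,-4.6,0,0,0,0]]' >/dev/null; python3 ang.py
```

```text
t 12.8833 F [-3.4  5.   1.6] grasp [0.607  0.1204 0.1598] angle -70.8
```

```bash
python3 -m creep '[[0,0,0,0,0,0,0],[0,0,0,0,0,0,0],[0,0,0,0,0,0,0],[0,0,0,0,0,0,0],[0,0,0,0,0,0,0],[0,0,0,0,0,0,0],[0,0,0,0,0,0,0],[0,0,0,0,0,0,0]]'; python3 ang.py
```

```text
time_s: 13.55
tcp_pos: [0.6069, 0.1187, 0.3237]
ee_rot: [[-1.0, -0.0, 0.0], [-0.0, 1.0, -0.0], [-0.0, -0.0, -1.0]]
wrist_force: [0.6, 0.0, 0.5]
gripper_width: 0.498
gripper_force: 0.0
t 13.55 F [0.6 0.  0.5] grasp [0.6069 0.1187 0.1597] angle -71.5
```

Released, with the fingers 43 mm apart. Now I'll lift away and move back toward -y so the camera can see the wheel.

```bash
python3 -m creep '[[0,0,0,-10,0,0,0],[0,0,0,-22,0,0,0],[0,0,0,-34,0,0,0],[0,0,0,-48,0,0,0],[0,0,0,-62,0,0,0],[0,0,0,-76,0,0,0],[0,0,0,-90,0,0,0],[0,0,0,-100,0,0,0]]' >/dev/null; python3 -m creep '[[0,15,-20,0,0,0,0],[0,30,-50,0,0,0,0],[0,45,-80,0,0,0,0],[0,60,-110,0,0,0,0],[0,75,-140,0,0,0,0],[0,90,-170,0,0,0,0],[0,105,-200,0,0,0,0],[0,115,-220,0,0,0,0]]'; python3 -m creep '[[0,10,-20,0,0,0,0],[0,20,-50,0,0,0,0],[0,30,-80,0,0,0,0],[0,30,-80,0,0,0,0],[0,30,-80,0,0,0,0]]' >/dev/null
python3 - <<'E'
from loc import *
for c,(h,k) in locate().items(): print(c,np.degrees(np.arctan2(k[1]-.1713,k[0]-.5893)))
im,d=vision.capture("top");cv2.imwrite("pics/top3.png",im[:,:,::-1]);print(r.sense()["time_s"])
E
```

```text
time_s: 14.88
tcp_pos: [0.4903, -0.1032, 0.4245]
ee_rot: [[-1.0, 0.001, 0.0], [0.001, 1.0, -0.0], [-0.0, -0.0, -1.0]]
wrist_force: [0.2, -0.2, -0.4]
gripper_width: 0.5
gripper_force: 0.0
top hub [0.5936 0.1736] 763 knob n 94 [0.6076 0.1194 0.1721] top [0.6091 0.1208 0.1787] 58
side hub [0.5908 0.1696] 617 knob n 125 [0.6036 0.1242 0.1627] top [0.6066 0.1215 0.1785] 31
top -68.5493362914788
side -70.87769051648019
15.45
```

View pics/top3.png

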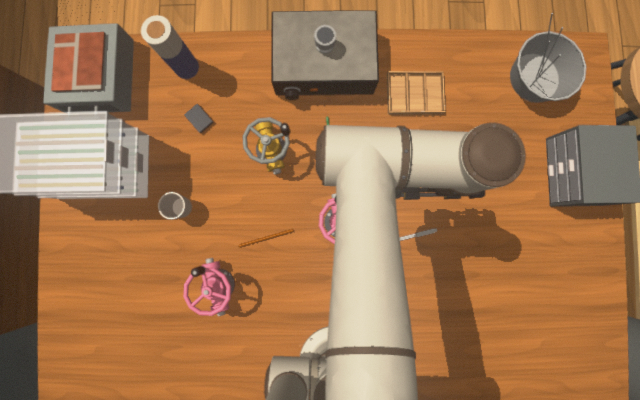

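The top view shows the grey wheel at (266,141) with its knob at (285,129), where I left it. The rest of the visible scene looks undisturbed, and the gripper is clear of the wheel.

```bash
python3 -c "
from station import r
print(r.finish_job())"
```

```text
the job is handed in; nothing more can be done
None
```

The gas valve was cranked anticlockwise to its hard stop, backed off about a quarter turn clockwise (roughly 89–90° measured) and released; the arm never went near the small valve, and I handed the job in at about 15.5 s.

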